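# Refit the washed hob knob and hold it pushed in

## Task

The portable hob's black knob was pulled off for washing and lies on the small grey-green mat: press the hob's red on/off key right down to wake it, let it up, then press the yellow key-lock key right down, leaving the grey keys alone. Then pick up the knob, turn it so that its D-socket matches the flat of the steel shaft, and push it fully home. For the long press that starts the hob, finish while still holding the knob and pressing it, shaft and all, right in against the spring, with nothing else on the counter knocked over or pushed away.

Things in the scene. Friction and masses are not known exactly. Their poses are not given: they have to be found in the camera images.
- hob: fixed pale grey box-shaped hob, 300 mm deep (x), 290 wide, 60 high; origin under its centre, x away from the robot. Behind: black glass. Along the front edge a dark strip carries one row, left to right from the robot: red on/off, grey timer, grey boost, yellow key-lock key, 45 mm apart, then the steel control shaft 70 mm right of the yellow key
- key_on_top (a point): centre of the top face of the red on/off key (white ring-and-bar symbol), a round push key of 24 mm diameter that stands 7 mm above the hob's strip; z up
- key_on (a joint): travel of the red key in m: 0 up, 0.005 fully down; a spring returns it. It starts to move at 1.2 N and is fully down at 4 N; beyond 0.0035, kept for 0.1 s, it counts as pressed
- key_lock_top (a point): centre of the top face of the yellow key-lock key (padlock symbol), 24 mm diameter, standing 7 mm above the strip
- key_lock (a joint): travel of the yellow key in m: 0 up, 0.005 fully down; same spring as the red key
- key_timer (a joint): travel in m of the grey timer key next to the red one (0 up, 0.005 down); to be left alone
- key_boost (a joint): travel in m of the grey boost key next to the yellow one (0 up, 0.005 down); to be left alone
- knob_center (a point): centre, half-way up, of the loose black knob, upright on a small grey-green mat (5 mm thick). 38 mm high: skirt 50 mm across, 10 high; above it a bar grip 48 long, 18 wide. x along the bar to the end with the white pointer line; z up. Below on the axis a D-socket, 13 mm across, 16 deep, roof 3 mm under this point, flat on the +x side 2.2 mm off the axis, mouth bevelled 1 mm. About 45 g
- shaft_tip (a point): centre of the top end of the upright steel D-shaft: 24 mm tall, 12 mm across, one darker flat 1.5 mm off the axis, tip edge bevelled 1 mm. x points out of the flat (level, within 0.7 rad of world x), z up. It turns stiffly (0.05 N m). The knob enters only with its x the same way as this x (within 0.1 rad); it is home when knob_center is 3 mm above this point
- control_push (a joint): how far the D-shaft is pushed in, in m: 0 out, 0.005 fully in; a spring returns it. It starts to move at about 2.7 N and is fully in at 9 N
- teether_0: pink teething ring, 74 mm across and 14 mm thick, lying flat on the mat beside the knob; bystander, loose; origin at its underside
- cup_lime: lime-green beaker, 63 mm across and 61 mm high; bystander, loose; origin at its underside
- cup_red: red beaker, 61 mm across and 71 mm high; bystander, loose; origin at its underside
- bottle_b: feeding bottle with white collar, 64 mm across and 158 mm high; bystander, loose; origin at its underside
- toy_frog: green half-round toy, 68 mm across and 38 mm high; bystander, loose; origin at its underside
- knob_pointer (a point): outer end of the white pointer line on top of the knob's bar: 22 mm along x and 19 mm above knob_center
Mind the look-alikes: they are no part of the job. What is shaped like the part that bears knob_center but brown is not meant.

How it is judged:
On the way, in this order (a step that is already met when the one before it is completed fails the run):
1. the red on/off key is pressed right down, the yellow key being up (value of joint key_on above 0.0035 m and value of joint key_lock below 0.0015 m), for 0.1 s.
2. the yellow key-lock key is pressed right down after the red key has come up (value of joint key_lock above 0.0035 m and value of joint key_on below 0.0015 m), for 0.1 s.
3. the knob is picked up from the mat in the fingers (contact force between the fingers and knob above 1 N and height (world z) of knob_center above 0.045 m and horizontal distance between knob_center and shaft_tip above 0.03 m), for 0.1 s.
At the end, for the whole second after the job is handed in: Knob home on the D-shaft (1.5 mm in depth, 2.5 mm off axis, upright within 0.12 rad, pointer on the flat's side and within 0.2 rad of it); shaft pressed in more than 3.5 of 5 mm through the last second, fingers on the knob with over 2 N; red and yellow keys up (z of knob_center in the frame of shaft_tip below 0.0045 m and horizontal distance between knob_center and shaft_tip below 0.0025 m and angle between the x axis of knob_center and the x axis of shaft_tip, either way round below 0.2 rad and x of knob_pointer in the frame of shaft_tip above 0.015 m and angle between knob_center's own z axis and vertical below 0.12 rad and value of joint control_push above 0.0035 m and contact force between the fingers and knob above 2 N and value of joint each of key_on, key_lock below 0.0015 m); the arm keeps its last pose, push and grip.
It fails at once if a grey key (timer or boost) is pressed (value of joint any of key_timer, key_boost above 0.003 m).
It fails at once if a bystander is pushed away by more than 40 mm or knocked over (distance of any of teether_0, cup_lime, cup_red, bottle_b, toy_frog from where it was at the start of the episode above 0.04 m or angle between any of cup_lime, cup_red, bottle_b's own z axis and vertical above 0.6 rad).
It also fails if it takes over 54 s, if anything falls off the work surface, if the arm or the gripper's body presses on something with over 40 N, if the wrist force passes 120 N, or if a joint passes its speed limit or range.

## Robot

A 7-joint arm with a two-finger parallel gripper is mounted at the origin on a cart in front of the work surface, level with it; the furniture and walls round the work are solid. World frame = base frame: x ahead of the robot, y to its left, z up, the work surface at z = 0. Lengths are in m, angles in rad, forces in N, time in s.
With the tool pointing down it reaches from about 0.4 to 0.875 m from the base axis. Payload 19.3 kg.
Tool frame: the origin (TCP) lies midway between the tips of the shut fingers; the grasp point (between the pads) lies 19 mm behind it; z points along the fingers, y is the direction in which the jaws open and shut (so a half turn about z gives the same grasp; the last joint's range is limited). The gripper opens to 85 mm and grips with 20 to 120 N. Pads are 22 mm wide; open, the fingers measure 114 mm over their backs; the gripper's body (76 mm by 85 mm) begins 54 mm behind the grasp point. The pads swing forward as they close: fully open they stand 13 mm farther back than shut.
Start: joints at [-1.269, 0.521, -0.036, 1.599, 0.021, 1.021, -0.113], TCP at [0.227, 0.582, 0.231] pointing down, gripper open.
Joint ranges: [-2.91, 2.91], [-0.3, 2.13], [-1.5, 1.42], [0.17, 2.43], [-1.26, 4.41], [0.16, 1.93], [-2.52, 2.52]. Speed limits (rad/s): [1.89, 1.89, 2.39, 2.39, 3.01, 3.01, 3.01].

## Interface

Orientations are given as [roll, pitch, yaw] about the fixed x, y, z axes, in that order (R = Rz(yaw) Ry(pitch) Rx(roll)).
In Python, from workcell import bot, eyes gives the robot as it stands. The module is installed in compiled form; this text tells all that it offers.
- The arm moves only by the shell command python3 -m jog 'ROWS' [FORCE]. ROWS is JSON, a list of rows, each an object with "delta_pos": the shift along the world's x, y, z in mm, a list of three; "spin": the turn about the world's z in rad; "claw": the closure, from 0 (fully open) to 1 (shut). In form: [{"delta_pos": [tx, ty, tz], "spin": spin, "claw": claw}, ...]. A call has 1 to 8 rows; each row is the pose to reach, as a shift and turn from the pose measured when the call began; what a row does not reach only later rows make up. A row lasts 1/10 s, in which the tool goes at most 50 mm and 8.59 degrees, less where a joint would pass 70% of its speed; a pose out of reach is approached as far as the arm can. A call with a gripper value outside its range is refused whole. The fingers move at their own pace and stop on an object; FORCE is the grip in N (left out, the last holds). Time passes only in rows, so rows that repeat a pose let the fingers close. It gives the time, the measured TCP pose, the force and the opening at its end, in the units of the state.
- bot.observe(): the state, without advancing time (a new reading comes with each control period).
- eyes.grab_frame(name): name is "scene" or "top" or "wrist"; returns the picture (480x640x3 uint8, blue, green, red); there is no depth.
- eyes.camera_params(name): a dict with "fx", "fy", "cx", "cy" (pixels), "origin" and "attitude" of the camera in the world. Camera axes: x right, y up, looking along -z (the intrinsics and any distortion apply to the point x, -y, -z); pixel columns grow to the right and rows downward; lengths in m; the calibration is good to about 2 mm. A picture is of the moment at which its call begins: read the wrist's pose just before it. camera_params takes no time and is no camera call; for the wrist camera it gives the pose at the moment of the call.
- bot.job_done(): hands the job in, once; it reports no verdict.
The state is a dict: "clock": time; "qpos": joint angles; "qd": joint speeds; "joint_efforts": joint torques, N m; "position": TCP position; "tool_rot": TCP orientation; "force": force on the tool from outside, world axes, zero at the start; "moment": the same for the moment, N m; "grip_width": finger opening in m.
Only numpy, scipy, OpenCV 4.12 (cv2) and the standard library are available. Lean on these libraries where they do the work, as an engineer would, in place of code of your own. Each camera call takes 0.05 s, during which the arm holds its last target. There are 200 camera calls.

## Working session

There is one attempt and no reset: what is moved stays moved. The work goes in short steps, Python scripts to look and compute and a shell command to move; the robot and the scene stay as the last step left them, time stands still between calls to the robot, and variables do not carry over. Pictures are saved under pics/ and viewed, about 8 in all and at most 12, crops included, and the job is handed in when it is done.

```bash
mkdir -p pics; cat > h.py <<'E'
import numpy as np, cv2
from workcell import bot, eyes
from scipy.spatial.transform import Rotation as R
def cam(n):
    p=eyes.camera_params(n); return p
def rot(a):
    a=np.array(a,float)
    return a if a.shape==(3,3) else (R.from_quat(a).as_matrix() if a.size==4 else R.from_euler('xyz',a).as_matrix())
def hit(p,u,v,z):
    d=rot(p['attitude'])@np.array([(u-p['cx'])/p['fx'],-(v-p['cy'])/p['fy'],-1]); o=np.array(p['origin'])
    return (o+d*(z-o[2])/d[2])
def proj(p,X):
    c=rot(p['attitude']).T@(np.array(X)-p['origin']); return p['cx']+p['fx']*c[0]/-c[2], p['cy']-p['fy']*c[1]/-c[2]
E
python3 - <<'E'
from h import *
print(bot.observe())
for n in ("scene","top","wrist"):
    print(n,cam(n)); cv2.imwrite(f"pics/{n}0.png",eyes.grab_frame(n))
E
```

```text
{'clock': 0.0, 'qpos': array([-1.26923406,  0.52202103, -0.03630247,  1.59999067,  0.0211715 ,
        1.02109215, -0.11277433]), 'qd': array([-7.95686521e-04,  1.00991909e-03, -1.35591808e-04,  1.69395175e-05,
        1.27711247e-03, -5.81919979e-04, -7.09993934e-04]), 'joint_efforts': array([-1.20823803e-03, -9.27109838e+01,  1.97935246e+00, -3.69927871e+01,
        1.78014860e-02,  8.36507214e-03, -2.87184992e-05]), 'position': array([0.22695639, 0.58198258, 0.23072784]), 'tool_rot': array([-3.14046742e+00,  6.81015767e-05,  2.76980928e+00]), 'force': array([ 0.63025063,  0.50312684, -0.35705683]), 'moment': array([0.01808064, 0.03182211, 0.05786857]), 'grip_width': 0.08519684442829834}
scene {'fx': 450.935594908142, 'fy': 450.935594908142, 'cx': 320.05269899164125, 'cy': 241.70338593475088, 'origin': array([ 0.17546744, -0.7580888 ,  0.8569087 ]), 'attitude': array([ 0.76423945,  0.01662624, -0.4867462 ])}
top {'fx': 444.0390516626387, 'fy': 444.0390516626387, 'cx': 313.5896042054763, 'cy': 239.94146402614564, 'origin': array([ 0.25642706, -0.07285439,  1.2354493 ]), 'attitude': array([ 0.24307782,  0.00388523, -1.65515034])}
wrist {'fx': 340.12390497247674, 'fy': 340.12390497247674, 'cx': 317.6129393470296, 'cy': 242.22949750084817, 'origin': array([0.16449002, 0.60623756, 0.37242716]), 'attitude': array([-0.27024713,  0.00147124,  1.19987984])}
```

View pics/top0.png

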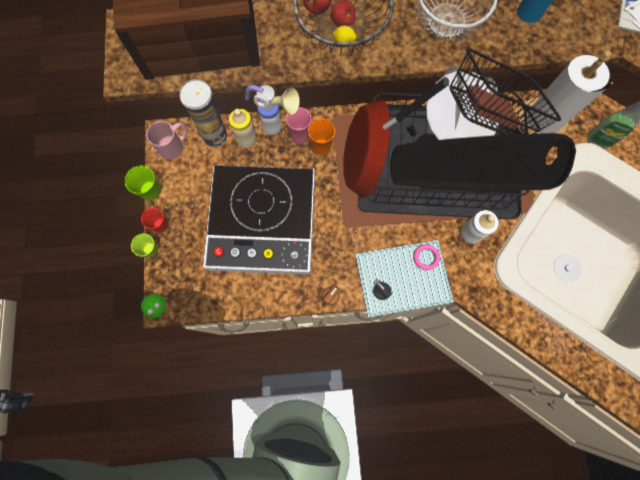

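View pics/scene0.png

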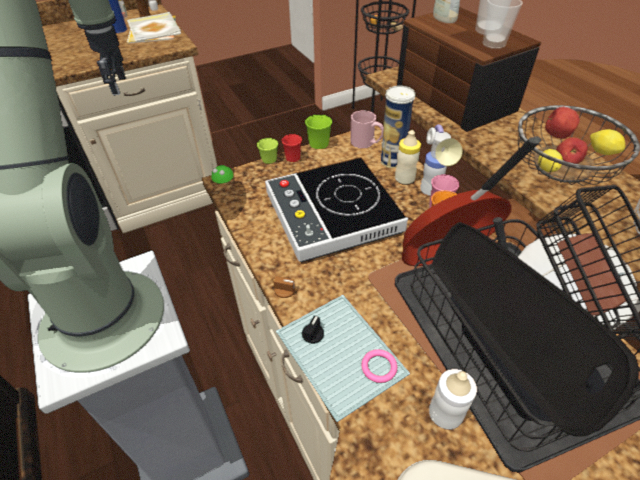

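The black knob is on the mat at top (382,290), scene (313,330). The look-alike is the brown knob lying off the mat at top (331,295), scene (284,287). The keys run along the strip at top (218–268,253) and the shaft is at about (294,254). I'll check these in one close crop.

```bash
python3 - <<'E'
from h import *
t=cv2.imread("pics/top0.png"); s=cv2.imread("pics/scene0.png")
a=cv2.resize(t[228:278,200:320],(720,300),interpolation=cv2.INTER_CUBIC)
b=cv2.resize(t[270:310,360:405],(337,300),interpolation=cv2.INTER_CUBIC)
c=cv2.resize(s[305:350,290:347],(380,300),interpolation=cv2.INTER_CUBIC)
o=np.zeros((600,720,3),np.uint8);o[:300]=a;o[300:,:337]=b;o[300:,340:720]=c
cv2.imwrite("pics/crop1.png",o)
E
```

```text
(no output)
```

View pics/crop1.png

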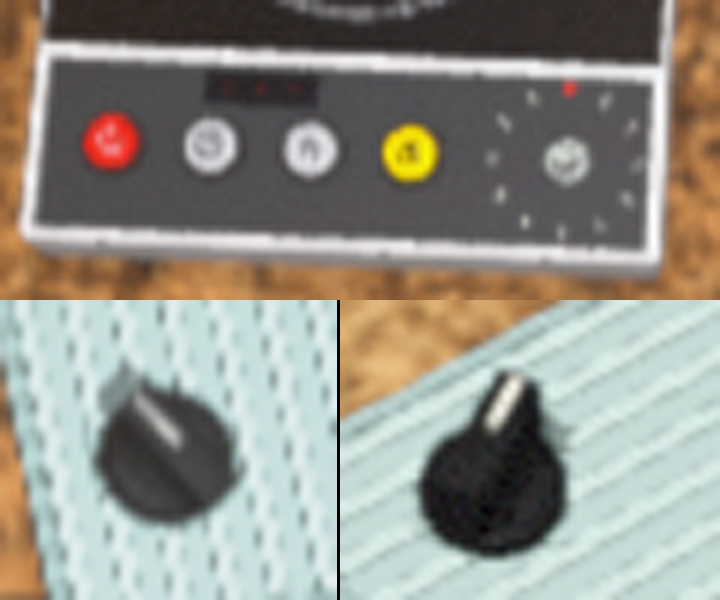

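The crop shows the red key at top (218.7,251.7), yellow at (268.5,253.5) and the shaft at (294.5,254.7). The black knob's pointer points up and left in the top view, with its outer end at (377.3,282).

```bash
python3 - <<'E'
from h import *
t=cam("top");s=cam("scene")
for n,u,v,z in (("red",218.7,251.7,.067),("timer",235,252.5,.067),("yel",268.5,253.5,.067),("shaft",294.5,254.7,.084),("knobout",377.3,282,.043),("knobin",384,289.3,.043),("skirt",382.3,291,.012),("teether",427,257,.015)):
    print(n,hit(t,u,v,z).round(4))
print("scene knob",hit(s,317,316.25,.043).round(4),hit(s,312.5,324.2,.043).round(4),hit(s,314,333.5,.01).round(4))
print(rot(cam("wrist")["attitude"]))
E
```

```text
red [0.5348 0.1649 0.067 ]
timer [0.5288 0.1212 0.067 ]
yel [0.5184 0.0314 0.067 ]
shaft [ 0.5055 -0.0386  0.084 ]
knobout [ 0.4201 -0.2548  0.043 ]
knobin [ 0.399  -0.2704  0.043 ]
skirt [ 0.3984 -0.2703  0.012 ]
teether [ 0.4822 -0.4061  0.015 ]
scene knob [ 0.4184 -0.256   0.043 ] [ 0.4006 -0.2693  0.043 ] [ 0.4017 -0.2723  0.01  ]
[[ 0.36247362 -0.89829721 -0.24834451]
 [ 0.9319931   0.34899168  0.09794723]
 [-0.00131556 -0.26695866  0.96370708]]
```

```bash
python3 -m jog '[{"delta_pos":[30,-35,0],"spin":-0.14,"claw":1},{"delta_pos":[60,-70,0],"spin":-0.28,"claw":1},{"delta_pos":[90,-105,0],"spin":-0.42,"claw":1},{"delta_pos":[115,-145,-10],"spin":-0.56,"claw":1},{"delta_pos":[140,-185,-20],"spin":-0.7,"claw":1},{"delta_pos":[165,-225,-30],"spin":-0.84,"claw":1},{"delta_pos":[190,-265,-40],"spin":-0.98,"claw":1},{"delta_pos":[215,-300,-50],"spin":-1.12,"claw":1}]' 40
```

```text
clock: 0.95
position: [0.4427, 0.2799, 0.1807]
tool_rot: [-3.141, 0.0, 1.644]
force: [-0.6, 1.0, -0.4]
grip_width: 0.0001
```

```bash
python3 -m jog '[{"delta_pos":[25,-32,0],"spin":-0.14,"claw":1},{"delta_pos":[50,-62,-5],"spin":-0.28,"claw":1},{"delta_pos":[75,-92,-10],"spin":-0.42,"claw":1},{"delta_pos":[92,-115,-15],"spin":-0.56,"claw":1},{"delta_pos":[92,-115,-20],"spin":-0.7,"claw":1},{"delta_pos":[92,-115,-20],"spin":-0.84,"claw":1},{"delta_pos":[92,-115,-20],"spin":-0.94,"claw":1},{"delta_pos":[92,-115,-20],"spin":-0.94,"claw":1}]'
python3 - <<'E'
from h import *
import json
p=cam("wrist"); f=eyes.grab_frame("wrist"); cv2.imwrite("pics/w1.png",f)
print(bot.observe()['position'],bot.observe()['tool_rot'],p['origin'],p['attitude'])
np.save("w1.npy",p,allow_pickle=True)
for X in ((.5348,.1649,.067),(.5184,.0314,.067),(.508,-.038,.084)): print(proj(p,X))
E
```

```text
clock: 1.75
position: [0.5345, 0.165, 0.1604]
tool_rot: [-3.141, 0.001, 0.702]
force: [1.0, -0.1, -0.3]
grip_width: 0.0002
[0.53455456 0.1650771  0.16044786] [-3.14106209e+00  6.29104638e-04  7.06231639e-01] [0.58582423 0.20803631 0.30193347] [-0.26865424 -0.00133146 -0.86791796]
(np.float64(317.0790751679391), np.float64(245.09641983281315))
(np.float64(431.8406464580271), np.float64(364.5243783369477))
(np.float64(491.46644550554186), np.float64(435.8175280257425))
```

View pics/w1.png

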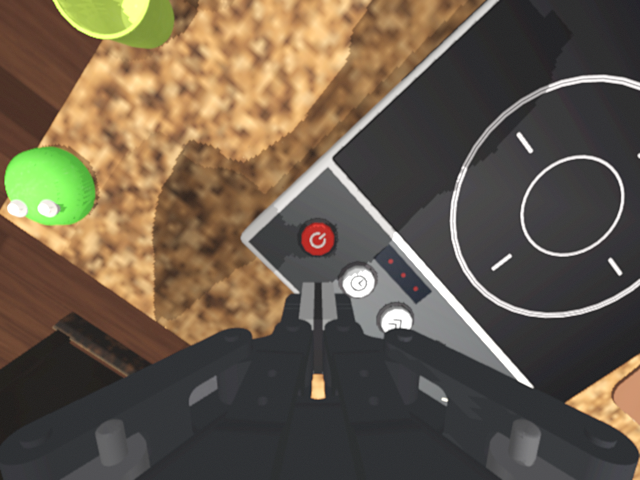

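The wrist view puts the red key at (318,238), timer at (359,281) and boost at (397,321). The fingers are still just short of the red key.

```bash
python3 - <<'E'
from h import *
p=np.load("w1.npy",allow_pickle=True).item()
for u,v in ((318,238),(359,281),(397,321)): print(hit(p,u,v,.067).round(4))
E
```

```text
[0.5392 0.1678 0.067 ]
[0.5338 0.1234 0.067 ]
[0.5282 0.0792 0.067 ]
```

```bash
python3 -m jog '[{"delta_pos":[4,2,-40],"spin":0,"claw":1},{"delta_pos":[4,2,-80],"spin":0,"claw":1},{"delta_pos":[4,2,-96],"spin":0,"claw":1},{"delta_pos":[4,2,-98],"spin":0,"claw":1},{"delta_pos":[4,2,-98],"spin":0,"claw":1},{"delta_pos":[4,2,-98],"spin":0,"claw":1}]'
```

```text
clock: 2.4
position: [0.5381, 0.1671, 0.0624]
tool_rot: [-3.14, 0.001, 0.71]
force: [-3.3, -0.2, 3.0]
grip_width: 0.0002
```

```bash
python3 -m jog '[{"delta_pos":[0,0,-1.5],"spin":0,"claw":1},{"delta_pos":[0,0,-2],"spin":0,"claw":1},{"delta_pos":[0,0,-2.5],"spin":0,"claw":1},{"delta_pos":[0,0,-2.5],"spin":0,"claw":1},{"delta_pos":[0,0,-2.5],"spin":0,"claw":1}]'
```

```text
clock: 2.9
position: [0.5383, 0.1672, 0.0614]
tool_rot: [-3.139, 0.0, 0.712]
force: [-11.6, -2.8, 35.2]
grip_width: 0.0
```

```bash
python3 -m jog '[{"delta_pos":[0,0,30],"spin":0,"claw":1},{"delta_pos":[-6,-45,40],"spin":0,"claw":1},{"delta_pos":[-12,-90,40],"spin":0,"claw":1},{"delta_pos":[-17,-133,40],"spin":0,"claw":1},{"delta_pos":[-17,-133,30],"spin":0,"claw":1},{"delta_pos":[-17,-133,4],"spin":0,"claw":1},{"delta_pos":[-17,-133,1],"spin":0,"claw":1},{"delta_pos":[-17,-133,1],"spin":0,"claw":1}]'
```

```text
clock: 3.7
position: [0.5216, 0.0339, 0.0624]
tool_rot: [-3.14, 0.0, 0.713]
force: [0.7, -3.4, 3.5]
grip_width: 0.0001
```

```bash
python3 -m jog '[{"delta_pos":[0,0,-1],"spin":0,"claw":1},{"delta_pos":[0,0,-2],"spin":0,"claw":1},{"delta_pos":[0,0,-2],"spin":0,"claw":1},{"delta_pos":[0,0,-2],"spin":0,"claw":1}]'
```

```text
clock: 4.1
position: [0.5217, 0.0339, 0.0615]
tool_rot: [-3.139, -0.0, 0.715]
force: [-7.7, -3.1, 30.1]
grip_width: 0.0001
```

```bash
python3 -m jog '[{"delta_pos":[0,0,40],"spin":0,"claw":1},{"delta_pos":[-5,-20,80],"spin":0,"claw":1},{"delta_pos":[-15,-55,105],"spin":0,"claw":1},{"delta_pos":[-22,-84,115],"spin":0,"claw":1},{"delta_pos":[-22,-84,115],"spin":0,"claw":1},{"delta_pos":[-22,-84,115],"spin":0,"claw":1}]'
python3 - <<'E'
from h import *
p=cam("wrist"); f=eyes.grab_frame("wrist"); cv2.imwrite("pics/w2.png",f)
print(bot.observe()['position'],bot.observe()['tool_rot'])
np.save("w2.npy",p,allow_pickle=True)
u,v=proj(p,(.514,-.036,.084)); print(u,v)
u0,v0=int(u)-80,int(v)-60; print(u0,v0)
cv2.imwrite("pics/w2c.png",cv2.resize(f[v0:v0+120,u0:u0+160],(800,600),interpolation=cv2.INTER_CUBIC))
E
```

```text
clock: 4.7
position: [0.4998, -0.0497, 0.1768]
tool_rot: [-3.139, -0.001, 0.716]
force: [0.3, 0.7, -0.8]
grip_width: -0.0001
[ 0.49982145 -0.04912918  0.17635786] [-3.13901220e+00 -3.35863164e-04  7.16725332e-01]
315.38709575721276 218.6748275269931
235 158
```

View pics/w2c.png

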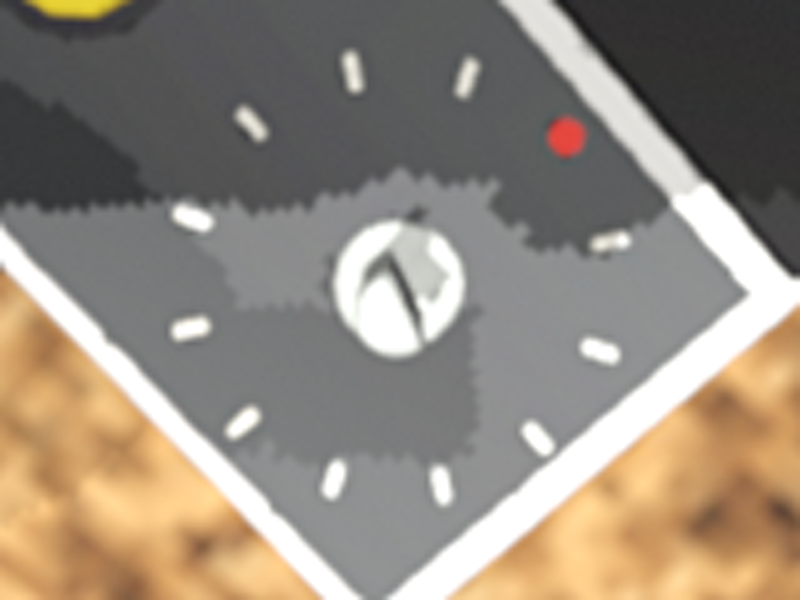

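Dark flat is visible on the shaft at crop (400,300). I need it larger and with the highlights spread out.

```bash
python3 - <<'E'
from h import *
f=cv2.imread("pics/w2.png")
u0,v0=297,198
c=f[v0:v0+38,u0:u0+38].astype(float)
a=cv2.resize(np.clip((c-150)*2.4,0,255).astype(np.uint8),(400,400),interpolation=cv2.INTER_CUBIC)
b=cv2.resize(np.clip(c,0,255).astype(np.uint8),(400,400),interpolation=cv2.INTER_CUBIC)
cv2.imwrite("pics/w2d.png",np.hstack([a,b]))
p=np.load("w2.npy",allow_pickle=True).item()
s=400/38
c0=np.array((.5145,-.036))
for r in(.006,.009):
  for z in (.06,.084): 
    print(r,z,[tuple(np.round((np.array(proj(p,(c0[0]+r*np.cos(a),c0[1]+r*np.sin(a),z)))-(u0,v0))*s)) for a in (0,1.57,3.14,4.71)])
E
```

```text
0.006 0.06 [(np.float64(254.0), np.float64(86.0)), (np.float64(138.0), np.float64(94.0)), (np.float64(146.0), np.float64(209.0)), (np.float64(262.0), np.float64(201.0))]
0.006 0.084 [(np.float64(258.0), np.float64(145.0)), (np.float64(130.0), np.float64(154.0)), (np.float64(140.0), np.float64(278.0)), (np.float64(266.0), np.float64(270.0))]
0.009 0.06 [(np.float64(282.0), np.float64(56.0)), (np.float64(107.0), np.float64(67.0)), (np.float64(120.0), np.float64(239.0)), (np.float64(292.0), np.float64(228.0))]
0.009 0.084 [(np.float64(288.0), np.float64(111.0)), (np.float64(96.0), np.float64(124.0)), (np.float64(110.0), np.float64(311.0)), (np.float64(300.0), np.float64(299.0))]
```

View pics/w2d.png

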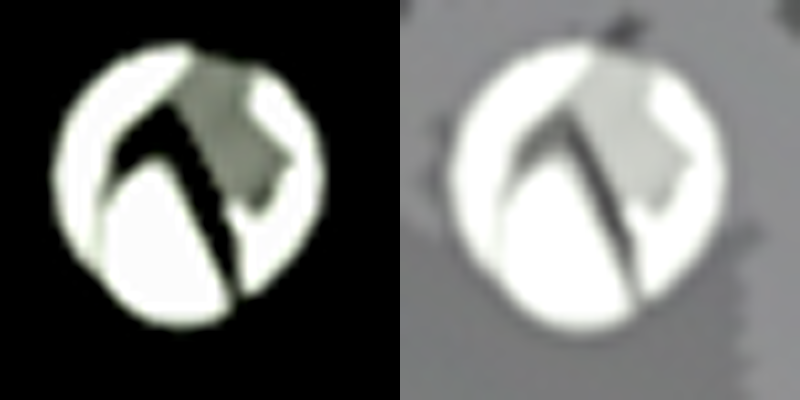

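```bash
python3 - <<'E'
from h import *
p=np.load("w2.npy",allow_pickle=True).item()
s=38/400
H=lambda x,y,z: hit(p,297-.45+x*s,198-.45+y*s,z)[:2]
for a,b,z in (((160,158),(235,310),.084),((172,100),(238,260),.06),((178,185),(225,285),.084)):
    d=H(*b,z)-H(*a,z); n=np.array([-d[1],d[0]]); n=n if n[0]>0 else -n
    print("flat yaw",np.arctan2(n[1],n[0]),np.linalg.norm(d), (H(*a,z)+H(*b,z))/2-.0015*n/np.linalg.norm(n))
print(H(180,241,.084),H(190,180,.062))
E
```

```text
flat yaw -0.4043572972686085 0.011464294882087165 [ 0.51197756 -0.03591796]
flat yaw -0.468891881253922 0.012823194810594263 [ 0.5116158  -0.03669207]
flat yaw -0.42296315360860903 0.007477432228343323 [ 0.51211985 -0.03612086]
[ 0.51224303 -0.0359094 ] [ 0.51254557 -0.03627425]
```

```bash
python3 -m jog '[{"delta_pos":[-18,-40,0],"spin":-0.07,"claw":0},{"delta_pos":[-36,-80,0],"spin":-0.07,"claw":0},{"delta_pos":[-54,-120,-10],"spin":-0.07,"claw":0},{"delta_pos":[-72,-160,-20],"spin":-0.07,"claw":0},{"delta_pos":[-90,-200,-30],"spin":-0.07,"claw":0},{"delta_pos":[-105,-230,-40],"spin":-0.07,"claw":0},{"delta_pos":[-105,-230,-40],"spin":-0.07,"claw":0},{"delta_pos":[-105,-230,-40],"spin":-0.07,"claw":0}]'
python3 - <<'E'
from h import *
p=cam("wrist"); f=eyes.grab_frame("wrist"); cv2.imwrite("pics/w3.png",f)
print(bot.observe()['position'],bot.observe()['tool_rot'])
np.save("w3.npy",p,allow_pickle=True)
u,v=proj(p,(.401,-.270,.043)); print(u,v)
u0,v0=int(u)-100,max(int(v)-75,0); print(u0,v0)
cv2.imwrite("pics/w3c.png",cv2.resize(f[v0:v0+150,u0:u0+200],(800,600),interpolation=cv2.INTER_CUBIC))
E
```

```text
clock: 5.55
position: [0.3949, -0.2786, 0.1357]
tool_rot: [-3.138, 0.0, 0.647]
force: [0.6, 0.0, 0.5]
grip_width: 0.0856
[ 0.3954602  -0.2780453   0.13594063] [-3.13802466e+00 -1.38653264e-04  6.48305849e-01]
312.63766899973604 231.9991893513428
212 156
```

View pics/w3c.png

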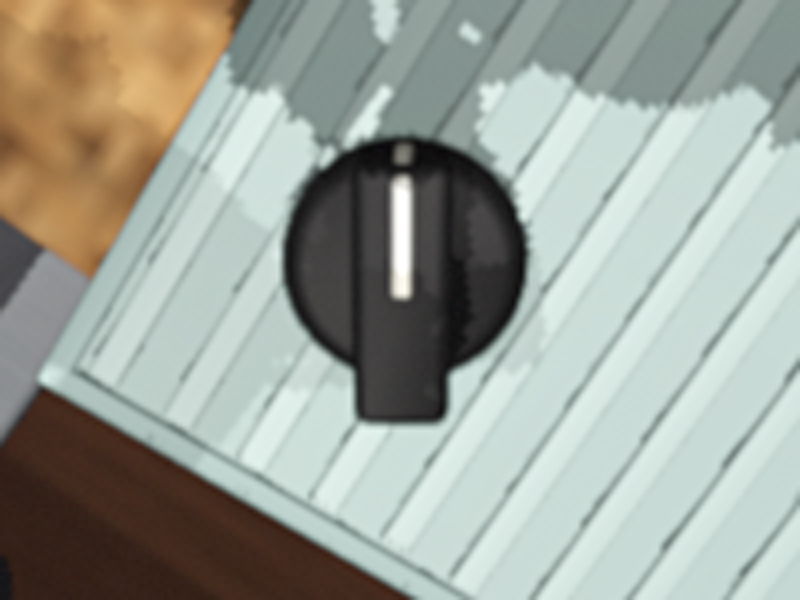

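The knob's bar is aligned with the tool. Its top ends are at crop (402,170) and (401,420), with the pointer upward, away from the robot.

```bash
python3 - <<'E'
from h import *
p=np.load("w3.npy",allow_pickle=True).item()
H=lambda x,y,z: hit(p,212+x/4-.4,156+y/4-.4,z)[:2]
a,b=H(402,170,.043),H(401,420,.043)
print(a,b,(a+b)/2,np.linalg.norm(a-b),np.arctan2(*(a-b)[::-1]))
print(H(402,297,.043),H(402,177,.043), "skirt",H(405,258,.013))
E
```

```text
[ 0.42001168 -0.25526503] [ 0.38359452 -0.28235125] [ 0.4018031  -0.26880814] 0.04538582340782747 0.6395060361984874
[ 0.40202083 -0.26875816] [ 0.41904329 -0.25599132] skirt [ 0.40273784 -0.26829751]
```

```bash
python3 -m jog '[{"delta_pos":[7,10,-40],"spin":0,"claw":0},{"delta_pos":[7,10,-80],"spin":0,"claw":0},{"delta_pos":[7,10,-110],"spin":0,"claw":0},{"delta_pos":[7,10,-117],"spin":0,"claw":0},{"delta_pos":[7,10,-117],"spin":0,"claw":0.4},{"delta_pos":[7,10,-117],"spin":0,"claw":0.8},{"delta_pos":[7,10,-117],"spin":0,"claw":1},{"delta_pos":[7,10,-117],"spin":0,"claw":1}]' 50
python3 -m jog '[{"delta_pos":[0,0,0],"spin":0,"claw":1},{"delta_pos":[0,0,0],"spin":0,"claw":1},{"delta_pos":[0,0,0],"spin":0,"claw":1},{"delta_pos":[0,0,0],"spin":0,"claw":1}]'
```

```text
clock: 6.4
position: [0.4032, -0.2681, 0.02]
tool_rot: [-3.14, -0.001, 0.649]
force: [0.6, -0.2, -0.3]
grip_width: 0.0284
clock: 6.8
position: [0.4035, -0.2682, 0.0205]
tool_rot: [-3.14, -0.002, 0.649]
force: [-0.7, 1.9, 11.4]
grip_width: 0.0171
```

```bash
python3 -m jog '[{"delta_pos":[0,0,30],"spin":0,"claw":1},{"delta_pos":[0,0,70],"spin":0,"claw":1},{"delta_pos":[0,0,105],"spin":0,"claw":1},{"delta_pos":[15,30,110],"spin":-0.14,"claw":1},{"delta_pos":[30,65,110],"spin":-0.28,"claw":1},{"delta_pos":[45,100,110],"spin":-0.42,"claw":1},{"delta_pos":[60,130,110],"spin":-0.56,"claw":1},{"delta_pos":[70,150,110],"spin":-0.7,"claw":1}]' 50
```

```text
clock: 7.6
position: [0.4744, -0.1157, 0.1305]
tool_rot: [-3.139, -0.002, -0.055]
force: [-0.4, 0.3, -1.0]
grip_width: 0.0172
```

```bash
python3 -m jog '[{"delta_pos":[20,40,0],"spin":-0.14,"claw":1},{"delta_pos":[39,80,0],"spin":-0.28,"claw":1},{"delta_pos":[39,80,0],"spin":-0.38,"claw":1},{"delta_pos":[39,80,0],"spin":-0.38,"claw":1},{"delta_pos":[39,80,0],"spin":-0.38,"claw":1}]'
python3 - <<'E'
from h import *
p=cam("wrist"); f=eyes.grab_frame("wrist"); cv2.imwrite("pics/w4.png",f)
g=eyes.grab_frame("scene"); cv2.imwrite("pics/s4.png",g)
o=bot.observe();print(o['position'],o['tool_rot'],o['force'],o['grip_width'])
np.save("w4.npy",p,allow_pickle=True)
s=cam("scene");u,v=proj(s,(.5122,-.036,.11));print(u,v)
k=cv2.resize(g[int(v)-50:int(v)+50,int(u)-30:int(u)+30],(360,600),interpolation=cv2.INTER_CUBIC)
w=cv2.resize(f[130:330,240:385],(435,600),interpolation=cv2.INTER_CUBIC)
cv2.imwrite("pics/c4.png",np.hstack([k,w]))
E
```

```text
clock: 8.1
position: [0.513, -0.0364, 0.1305]
tool_rot: [-3.14, -0.002, -0.432]
force: [0.9, -1.0, -0.2]
grip_width: 0.0174
[ 0.5130717  -0.0366701   0.13068467] [-3.13917347e+00 -1.91948491e-03 -4.34097667e-01] [-0.04542688 -0.07653422 -0.08217855] 0.017198718103793812
308.59104872849514 218.04322639423
```

View pics/c4.png

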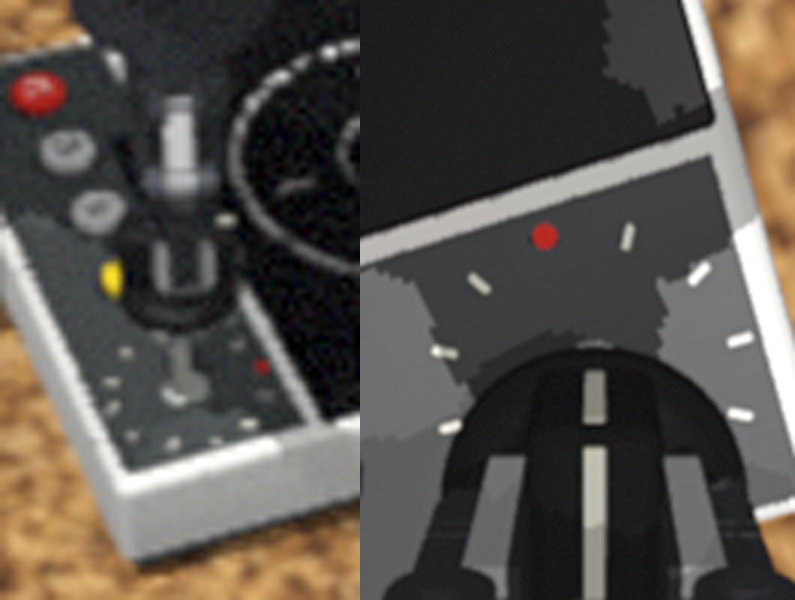

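The knob is gripped straight above the shaft, pointer outward. I'll lower it now while watching the force.

```bash
python3 -m jog '[{"delta_pos":[0,0,-20],"spin":0,"claw":1},{"delta_pos":[0,0,-28],"spin":0,"claw":1},{"delta_pos":[0,0,-31],"spin":0,"claw":1},{"delta_pos":[0,0,-33],"spin":0,"claw":1},{"delta_pos":[0,0,-34],"spin":0,"claw":1},{"delta_pos":[0,0,-34],"spin":0,"claw":1}]'
```

```text
clock: 8.8
position: [0.5132, -0.0368, 0.0969]
tool_rot: [-3.139, -0.002, -0.434]
force: [0.2, 0.2, -0.7]
grip_width: 0.0171
```

```bash
python3 -m jog '[{"delta_pos":[0,0,-1],"spin":0,"claw":1},{"delta_pos":[0,0,-2],"spin":0,"claw":1},{"delta_pos":[0,0,-3],"spin":0,"claw":1},{"delta_pos":[0,0,-4],"spin":0,"claw":1},{"delta_pos":[0,0,-4],"spin":0,"claw":1}]'
```

```text
clock: 9.3
position: [0.5132, -0.0367, 0.0928]
tool_rot: [-3.139, -0.002, -0.434]
force: [1.3, -0.7, -1.3]
grip_width: 0.0172
```

Still no contact force, so it looks to be entering. I'll keep going.

```bash
python3 -m jog '[{"delta_pos":[0,0,-2],"spin":0,"claw":1},{"delta_pos":[0,0,-4],"spin":0,"claw":1},{"delta_pos":[0,0,-6],"spin":0,"claw":1},{"delta_pos":[0,0,-8],"spin":0,"claw":1},{"delta_pos":[0,0,-8],"spin":0,"claw":1}]'
```

```text
clock: 9.8
position: [0.5131, -0.0368, 0.0846]
tool_rot: [-3.139, -0.002, -0.434]
force: [0.4, -0.7, -1.2]
grip_width: 0.0168
```

```bash
python3 -m jog '[{"delta_pos":[0,0,-1],"spin":0,"claw":1},{"delta_pos":[0,0,-2],"spin":0,"claw":1},{"delta_pos":[0,0,-3],"spin":0,"claw":1},{"delta_pos":[0,0,-4],"spin":0,"claw":1},{"delta_pos":[0,0,-4],"spin":0,"claw":1}]'
```

```text
clock: 10.3
position: [0.5132, -0.0368, 0.0806]
tool_rot: [-3.139, -0.002, -0.434]
force: [0.5, 0.1, 5.2]
grip_width: 0.017
```

```bash
python3 -m jog '[{"delta_pos":[0,0,-1],"spin":0,"claw":1},{"delta_pos":[0,0,-2],"spin":0,"claw":1},{"delta_pos":[0,0,-2.5],"spin":0,"claw":1},{"delta_pos":[0,0,-2.5],"spin":0,"claw":1},{"delta_pos":[0,0,-2.5],"spin":0,"claw":1}]'
```

```text
clock: 10.8
position: [0.5132, -0.0369, 0.0783]
tool_rot: [-3.139, -0.002, -0.434]
force: [-2.8, 0.9, 9.0]
grip_width: 0.0172
```

```bash
python3 -m jog '[{"delta_pos":[0,0,-0.7],"spin":0,"claw":1},{"delta_pos":[0,0,-1],"spin":0,"claw":1},{"delta_pos":[0,0,-1],"spin":0,"claw":1},{"delta_pos":[0,0,-1],"spin":0,"claw":1}]'
python3 - <<'E'
from h import *
f=eyes.grab_frame("wrist"); g=eyes.grab_frame("scene")
o=bot.observe();print(o['position'],o['tool_rot'],o['force'],o['grip_width'])
k=cv2.resize(g[170:270,275:340],(390,600),interpolation=cv2.INTER_CUBIC)
w=cv2.resize(f[130:330,240:375],(405,600),interpolation=cv2.INTER_CUBIC)
cv2.imwrite("pics/c5.png",np.hstack([k,w]))
E
```

```text
clock: 11.2
position: [0.5134, -0.0369, 0.078]
tool_rot: [-3.138, -0.002, -0.434]
force: [-3.4, 1.6, 21.7]
grip_width: 0.0168
[ 0.5133926  -0.03687004  0.07797126] [-3.13800665e+00 -2.49357986e-03 -4.34499021e-01] [-5.21995344  1.35721467 21.4081119 ] 0.01675797257606731
```

View pics/c5.png

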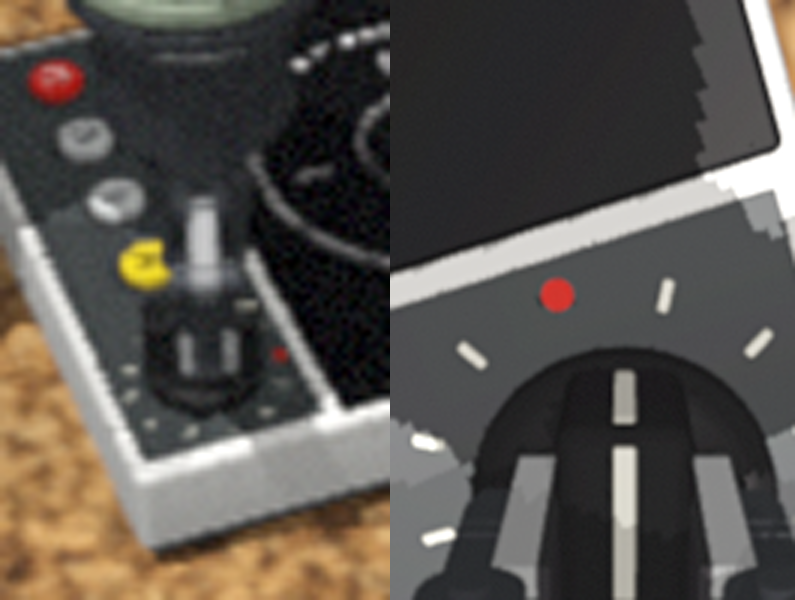

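The knob sits low on the strip, straight and unslipped, with the spring at its stop (21 N). I'm handing in.

```bash
python3 -c "
from workcell import bot
print(bot.job_done())
o=bot.observe();print(o['clock'],o['position'],o['force'],o['grip_width'])"
```

```text
the job is handed in; nothing more can be done
None
the job is handed in; nothing more can be done
```

I did the whole job and handed it in at about 11.2 s of robot time; no verdict was given.

- **Keys:** I pressed the red key to its stop (35 N) and let it up. I then pressed the yellow key to its stop (30 N) and let it up. I never touched the grey keys.
- **Knob:** I gripped the black knob on the mat at 50 N, with the brown look-alike left alone, and lifted it clear. I turned it to about -0.43 rad to match the shaft's flat, and it slid on with no noticeable contact force.
- **Final hold:** The spring started to push back at the expected depth: 5 N part-way, 9 N near the end and 21 N at the stop, with the TCP at z = 0.078. The gripper was still closed on the knob (17 mm opening).

The last pictures showed the knob low on the strip and not slipped in the fingers. No bystander was touched that I could tell, but I did not check them all again at the end.

The overhead camera's positions were about 5 mm off the wrist camera's, so I used the wrist camera's. Once the job was handed in, no further state could be read.

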